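# Seat and lock a blank in the drill jig, then point out the bush to drill through

### The arm

A 6-joint arm with a two-finger parallel gripper is mounted at the origin on a cart in front of the work surface, level with it; the furniture and walls round the work are solid. World frame = base frame: x ahead of the robot, y to its left, z up, the work surface at z = 0. Lengths are in m, angles in rad, forces in N, time in s.
With the tool pointing down it reaches from about 0.4 to 0.825 m from the base axis. Payload 7 kg.
Tool frame: the origin (TCP) lies between the finger pads, 19 mm behind the fingertips; this is the grasp point; z points along the fingers, y is the line along which they close (so a half turn about z gives the same grasp; the last joint's range is limited). The gripper opens to 88 mm and grips with 3 to 60 N. Pads are 19 mm wide; open, the fingers measure 130 mm over their backs; the gripper's body (78 mm by 193 mm) begins 47 mm behind the grasp point.
Start: joints at [-1.028, 0.359, 0.012, 0, -1.224, -0.288], TCP at [0.17, -0.653, 0.245] pointing down, gripper open.
Joint ranges: [-3.07, 3.07], [-1.43, 2.12], [-1.02, 1.25], [-3.03, 1.67], [-3.05, -0], [-3.03, 3.03]. Speed limits (rad/s): [2.39, 2.39, 3.01, 3.14, 3.14, 3.14].

### API

Orientations are given as a unit quaternion [x, y, z, w].
In Python, from cell import manip gives the robot as it stands.
- The arm moves only by the tool move_arm, never from a script. Its argument "motion" is a list of rows, each a list of 7 numbers: the shift along the tool's x, y, z in mm, then the turn, a rotation vector about the tool's x, y, z in rad, then the gripper command: -1 is shut, 1 is fully open, values between are in proportion. In form: [[tx, ty, tz, rx, ry, rz, hand], ...]. A call has 1 to 20 rows; each row is the pose to reach, as a shift and turn from the pose commanded when the call began, along the tool's axes at that moment; what a row does not reach only later rows make up. A row lasts 1/8 s, in which the tool goes at most 62.5 mm and 10.7 degrees, less where a joint would pass 70% of its speed; a pose out of reach is approached as far as the arm can. A call with a gripper value outside its range is refused whole. The fingers move at their own pace and stop on an object; "force" is the grip in N (left out, the last holds). Time passes only in rows, so rows that repeat a pose let the fingers close. It gives the time, the measured TCP pose, the force, the opening and the grip force at its end, in the units of the state.
- manip.get_state(): the state, without advancing time (a new reading comes with each control period).
- manip.grab_frame(name): name is "scene" or "side" or "wrist"; returns the picture (420x560x3 uint8, blue, green, red); there is no depth.
- manip.camera_info(name): a dict with "K" (3x3 intrinsics, pixels), "pose" (4x4, takes a point from camera to world coordinates). Camera axes: x right, y down, z forward; pixel columns grow to the right and rows downward; lengths in m; the calibration is good to about 2 mm. A picture is of the moment at which its call begins: read the wrist's pose just before it. camera_info takes no time and is no camera call; for the wrist camera it gives the pose at the moment of the call.
- manip.finish_job(): hands the job in; it is judged then, once.
Trained networks look in the newest picture that a camera, given by its name, has taken for a name from the list of things; names that differ only in an ending like _2 or _b are one class to them, and where a whole thing is asked for, a point or a joint stands for the part that bears it (a point fixed in the world has none). Each returns a list of dicts, best first, with "conf" (0 to 1); they miss things now and then, are a little off and sometimes report something else, mostly with a low value. They report only what shows in the picture. A call takes as long as a camera call.
- manip.search_frame(camera, label): "point" ([row, column] in pixels, amid what is visible of it).
- manip.masks_of(camera, label): "pixels" (420x560 bool, what is visible of it) and "point" ([row, column] in pixels, amid what is visible of it).
- manip.landmark_of(camera, label): "point" ([row, column] in pixels: a listed point, or the origin of a listed thing).
The state is a dict: "clock": time; "joint_pos": joint angles; "dq": joint speeds; "tau": joint torques, N m; "tool_pos": TCP position; "eef_rot": TCP orientation; "ft_force": force on the tool from outside, world axes, zero at the start; "moment": the same for the moment, N m; "grip_width": opening from 0.0 (shut) to 1.0 (fully open); "grasp_force": force on a finger pad.
Only numpy, scipy, OpenCV 4.12 (cv2) and the standard library are available. Lean on these libraries where they do the work, as an engineer would, in place of code of your own. Each camera call takes 0.05 s, during which the arm holds its last target. There are 200 camera calls.

### The job

Get the drill jig ready for me and show me where to drill for the dowels: push the pine stick along its channel until its end is hard against the steel end stop, then press the toggle clamp's handle all the way down so that the stick is locked. Then point straight down at the drill bush with the widest bore, fingertips about a finger's breadth above it without touching it; hold still there for two seconds and be still pointing when you finish. Don't lift anything, don't touch the bushes, and leave the other things on the bench as they lie.

Things in the scene. Friction and masses are not known exactly. Their poses are not given: they have to be found in the camera images.
- jig: Drill jig, fixed. Origin on the bench under the middle of its channel, z up. Plywood bed 12 mm thick, x -35 to 50, y -135 to 135, with a wing for the clamp (to x -120, y -45 to 135). The channel runs along y at x = 0, 33 mm wide, between wooden fences (10 wide, 12 above the bed); at y 18 to 118 it passes under a black drill plate 73 wide, top 55 mm above the bench.
- end_stop (a point): Middle of the face of the steel end stop that closes the channel's +y end under the far edge of the drill plate; 27 mm above the bench; axes as the jig's. The stop looks to -y.
- stick: Pine stick 30 x 140 x 30 mm, loose in the channel on the 12 mm bed, its +y end under the drill plate. Origin at the middle of its underside, length along its y axis (same way as the jig's). Push its free -y end, 70 mm from the origin. It starts 40 to 85 mm short of the stop; home, its origin is 70 mm from the stop's face. About 0.1 kg, slides with about 0.5 N.
- clamp_handle (a joint): Toggle clamp handle, rad: 0 = open as found (sloping up 58 degrees to the jig's -x side, clamp bar upright), 0.95 = fully down and locked (0.06 rad above level). As it goes down the bar swings to +x and its rubber foot comes down on the stick, 4 mm to the -y side of the jig's origin. Stays where left; takes about 6 to 13 N at the grip.
- handle_press (a point): Point on the upper side of the handle's black grip, 90 mm from the pivot: press here. The grip is a round bar 17 mm thick, from 38 to 120 mm from the pivot; the handle swings in the jig's x-z plane. The point's z axis is square to the handle, upward.
- handle_pivot (a point): Axis of the handle (fixed on the jig, parallel to the jig's y axis), 54 mm above the bench. When the handle is fully down, handle_press is 89 mm to the -x side of it, about 14 mm higher.
- bush_wide: The steel drill bush with the widest bore: a round head 26 mm across with a 10 mm bore, 4.5 mm proud of the drill plate. The three bushes stand in a row along the middle of the plate, 32 mm apart, in any order; fixed. Origin at the middle of the head's underside, z up.
- bush_wide_top (a point): Middle of the top of that bush, 59.5 mm above the bench: the thing to point at. Pointing counts with the tool straight down (within 20 degrees), the tool point's line within 12 mm of this centre and the fingertips clear of it by no more than about 30 mm.
- bush_medium: Drill bush with a head 16 mm across and a 6 mm bore; otherwise the same.
- bush_narrow: Drill bush with a head 12 mm across and a 4 mm bore; otherwise the same.
- clamp_foot: Black rubber foot 15 mm across at the end of the clamp bar, sprung: about 3 N on the stick when locked. While the clamp is open it stands up to 150 mm above the bench, 65 mm to the -x side of the channel's middle.
- dowel_a: Bystander: small wooden dowel 10 x 38 mm, loose on the jig's bed, clamp side.
- dowel_b: Bystander: small wooden dowel 10 x 38 mm, loose on the jig's bed, clamp side.
- spare_stick: Bystander: pine offcut 45 x 120 x 45 mm, on the bench behind the jig; not the work.
- masking_tape: Bystander: roll of masking tape, 85 mm across, 19 mm high, left of the jig.
- try_square: Bystander: try square 140 x 150 mm, 14 mm thick, lying flat left of the jig.
- tape_measure: Bystander: tape measure 79 x 86 x 35 mm, at the right.
- pencil: Bystander: pencil 163 mm long, behind the jig.

How it is judged:
By the outcome, as a careful person would: the job done as asked, in the order asked, and still so for the second after the job is handed in, with the robot touching nothing.
It also fails if it takes over 58 s, if anything falls off the work surface, if the arm or the gripper's body presses on something with over 40 N, if the wrist force passes 120 N, or if a joint passes its speed limit or range.

## Working session

There is one attempt and no reset: what is moved stays moved. The work goes in short steps, Python scripts to look and compute and a tool call to move; the robot and the scene stay as the last step left them, time stands still between calls to the robot, and variables do not carry over. Pictures are saved under pics/ and viewed, at most 10 in all, crops included, and the job is handed in when it is done.

Besides the shell and the picture viewer there is one more tool, called after "Request:" as name([rows], argument=value, ...), one row to a line, values as JSON. move_arm: Moves the arm, as the interface text tells. Its arguments: {"type":"object","properties":{"motion":{"type":"array"},"force":{"type":"number"}},"required":["motion"]}

```bash
mkdir -p pics
cat > h.py <<'E'
import numpy as np,cv2
from cell import manip
from scipy.spatial.transform import Rotation as R
def ray(cam,p,z):
    i=manip.camera_info(cam);K=np.array(i["K"]);T=np.array(i["pose"])
    d=T[:3,:3]@np.linalg.solve(K,[p[1],p[0],1]);o=T[:3,3]
    return o+d*(z-o[2])/d[2]
def px(cam,X):
    i=manip.camera_info(cam);K=np.array(i["K"]);T=np.array(i["pose"])
    c=K@(T[:3,:3].T@(np.array(X)-T[:3,3]));return c[:2]/c[2]
def tri(ps):
    A=np.zeros((3,3));b=np.zeros(3)
    for cam,p in ps:
        i=manip.camera_info(cam);K=np.array(i["K"]);T=np.array(i["pose"])
        d=T[:3,:3]@np.linalg.solve(K,[p[1],p[0],1]);d/=np.linalg.norm(d)
        M=np.eye(3)-np.outer(d,d);A+=M;b+=M@T[:3,3]
    return np.linalg.solve(A,b)
E
python3 - <<'E'
from h import *
np.set_printoptions(precision=4,suppress=True)
s=manip.get_state();print(s)
ims=[manip.grab_frame(c) for c in ("scene","side","wrist")]
for c,i in zip("abc",ims): cv2.imwrite(f"pics/{c}.png",i)
H=dict(jig=0,end_stop=.027,stick=.012,handle_press=None,handle_pivot=.054,bush_wide_top=.0595,bush_medium=.055,bush_narrow=.055,clamp_foot=None)
for n,z in H.items():
    ps=[]
    for c in ("scene","side","wrist"):
        r=manip.landmark_of(c,n)
        for q in r[:2]:
            print(n,c,round(q["conf"],2),np.round(q["point"],1),ray(c,q["point"],z) if z is not None else "")
        if r: ps.append((c,r[0]["point"]))
    if len(ps)>1: print("  tri",tri(ps))
for c in ("scene","side","wrist"): print(c,manip.camera_info(c)["pose"])
E
```

```text
{'clock': 0.0, 'joint_pos': array([-1.0279,  0.3594,  0.0111, -0.0004, -1.2241, -0.288 ]), 'dq': array([ 0.0005, -0.0002, -0.0012,  0.0001, -0.0018,  0.0018]), 'tau': array([ -0.    , -58.2722,  29.3061,   6.9969,   0.0069,  -0.0002]), 'tool_pos': array([ 0.17  , -0.6528,  0.2444]), 'eef_rot': array([-0.127 ,  0.9919,  0.0008, -0.0002]), 'ft_force': array([ 0.1669, -0.2242, -0.7249]), 'moment': array([ 0.0146, -0.0593, -0.0521]), 'grasp_force': 0.0, 'grip_width': 1.0023173534760592}
jig scene 0.64 [254.6 266.2] [0.5382 0.3339 0.    ]
jig scene 0.46 [271.3 244.9] [0.5438 0.4222 0.    ]
jig side 0.91 [268. 266.] [0.5344 0.3292 0.    ]
  tri [0.5314 0.3396 0.0077]
end_stop scene 0.68 [270.7 244.7] [0.5234 0.448  0.027 ]
end_stop scene 0.24 [243.2 260.5] [0.5588 0.3293 0.027 ]
end_stop side 0.82 [295.2 237.3] [0.5362 0.4483 0.027 ]
  tri [ 0.5547  0.4143 -0.01  ]
stick scene 0.56 [245.2 270.4] [0.5433 0.3051 0.012 ]
stick scene 0.43 [271.5 290.6] [0.4369 0.3763 0.012 ]
stick side 0.73 [261.4 265. ] [0.5397 0.323  0.012 ]
  tri [0.5248 0.3406 0.036 ]
handle_press scene 0.67 [221.5 314.2] 
[... 599 characters left out ...]
82 0.055 ]
bush_narrow scene 0.36 [253.8 244.4] [0.5412 0.4227 0.055 ]
bush_narrow side 0.59 [270.  251.6] [0.5297 0.3985 0.055 ]
  tri [0.2702 0.7214 0.4192]
clamp_foot scene 0.52 [211.8 296.9] 
clamp_foot side 0.57 [223.1 294.8] 
  tri [0.4678 0.3094 0.1363]
scene [[-0.846  -0.2503  0.4708  0.054 ]
 [-0.5331  0.4173 -0.736   1.0271]
 [-0.0122 -0.8736 -0.4864  0.5967]
 [ 0.      0.      0.      1.    ]]
side [[-0.9005 -0.2551  0.3522  0.1317]
 [-0.4348  0.5448 -0.717   1.0705]
 [-0.009  -0.7988 -0.6015  0.7878]
 [ 0.      0.      0.      1.    ]]
wrist [[-0.2507  0.9253  0.2846  0.0933]
 [ 0.9681  0.2398  0.073  -0.6737]
 [-0.0007  0.2938 -0.9559  0.3847]
 [ 0.      0.      0.      1.    ]]
```

Run:
```python
import cv2
a=cv2.imread("pics/a.png");b=cv2.imread("pics/b.png")
c=cv2.resize(b[190:340,190:390],None,fx=4,fy=4,interpolation=cv2.INTER_CUBIC)
cv2.imwrite("pics/d.png",c)
```

```text
(no output)
```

View pics/a.png

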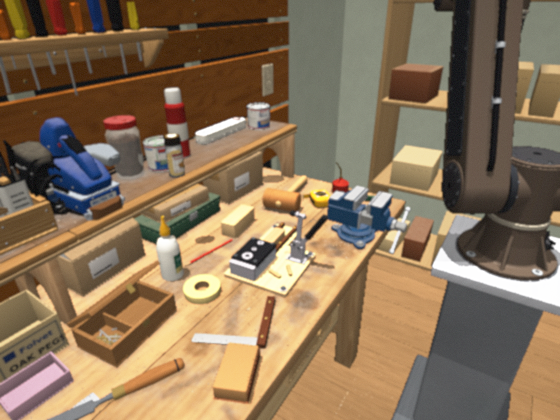

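View pics/d.png

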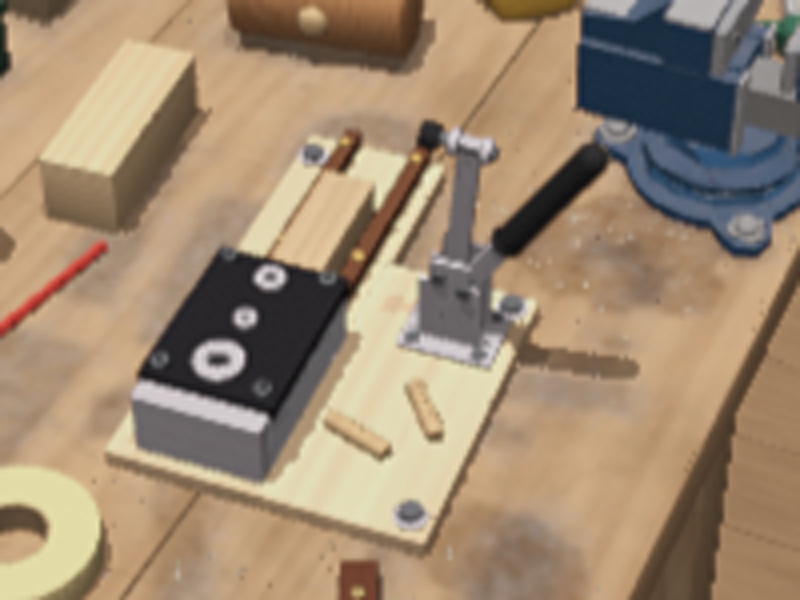

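The scene view shows the jig at about (270,255), with the vise beside it on the robot side. In the side crop, the widest bush is the end one at crop (218,358), which is side pixel (row 279.5, col 244.5) and agrees with the network. Next I fit the jig pose from known features.

Run:
```python
from h import *
from scipy.optimize import least_squares
np.set_printoptions(precision=4,suppress=True)
F=[((50,135,12),(108,450)),((-120,135,12),(423,541)),((-120,-45,12),(538,303)),((36.5,18,55),(222,249)),((-36.5,18,55),(350,288)),((36.5,118,55),(136,381)),((-36.5,118,55),(271,413)),((0,100,59.5),(218,358)),((0,68,59.5),(245,317)),((0,36,59.5),(269,276))]
P=np.array([f[0] for f in F])/1000;U=np.array([[190+(f[1][0]-1.5)/4,190+(f[1][1]-1.5)/4] for f in F])
def W(q,P): c,s=np.cos(q[2]),np.sin(q[2]);P=np.atleast_2d(P);return np.c_[q[0]+c*P[:,0]-s*P[:,1],q[1]+s*P[:,0]+c*P[:,1],P[:,2]]
f=lambda q:np.ravel([px("side",X)-u for X,u in zip(W(q,P),U)])
r=least_squares(f,[.53,.33,0],loss="soft_l1");q=r.x;print(q,r.fun.reshape(-1,2).round(1).tolist())
# stick -y end top edge mid crop, vise points, spare, pivot, foot
def J(X): c,s=np.cos(q[2]),np.sin(q[2]);d=X[:2]-q[:2];return np.array([c*d[0]+s*d[1],-s*d[0]+c*d[1],X[2]])*1000
s=lambda u:(190+(u[1]-1.5)/4,190+(u[0]-1.5)/4)
print("stick end",J(ray("side",s((352,177)),.042)))
print("vise bolts",ray("side",s((745,230)),.015),ray("side",s((615,130)),.015), "vise jaw top @.12",ray("side",s((590,10)),.12))
for n,z in(("handle_pivot",.054),("handle_press",.135),("clamp_foot",.15)):
  for c in("scene","side"):
    for p in manip.landmark_of(c,n)[:1]: print(n,c,J(ray(c,p["point"],z)))
print("wide",W(q,[[0,.1,.0595]]))
```

```text
[0.5351 0.3336 0.0792] [[-1.5, 0.4], [0.4, 1.2], [0.4, -0.2], [-0.5, -0.7], [-0.0, -2.1], [-0.2, -1.9], [0.5, -0.3], [0.1, 0.7], [-0.0, 0.4], [0.3, 0.5]]
stick end [ -1.1541 -73.7747  42.    ]
vise bolts [0.337  0.1796 0.015 ] [0.4336 0.1258 0.015 ] vise jaw top @.12 [0.4423 0.1598 0.12  ]
handle_pivot scene [-89.3922 -20.231   54.    ]
handle_pivot side [-90.4927  -7.4055  54.    ]
handle_press scene [-129.497    -5.1052  135.    ]
handle_press side [-127.6979    6.0222  135.    ]
clamp_foot scene [-83.5791  -5.4256 150.    ]
clamp_foot side [-69.8835   5.5787 150.    ]
wide [[0.5272 0.4333 0.0595]]
```

```bash
cat >> h.py <<'E'
def rel(p0,y0,p,y):  # tool-down: shift in mm along tool axes and turn about tool z
    x=np.array([np.cos(y0),np.sin(y0),0]);yy=np.array([np.sin(y0),-np.cos(y0),0])
    d=(np.array(p)-p0)*1000
    return [int(round(d@x)),int(round(d@yy)),int(round(-d[2])),0,0,round(-(y-y0),2),-1]
E
python3 - <<'E'
from h import *
s=manip.get_state();p0=s["tool_pos"];M=R.from_quat(s["eef_rot"]).as_matrix();print(M.round(3).tolist())
y0=np.arctan2(M[1,0],M[0,0]);y1=.08
a=np.linspace(-1.3143,.548,25);r=np.linspace(.675,.633,25);y=np.linspace(y0,y1,25)
z=np.interp(range(25),[0,5,24],[.2444,.30,.30])
P=np.c_[r*np.cos(a),r*np.sin(a),z]
for k in(0,12): print([rel(P[k],y[k],P[i],y[i]) for i in range(k+1,k+13)])
E
```

```text
[[-0.968, -0.252, 0.0], [-0.252, 0.968, -0.0], [-0.0, -0.0, -1.0]]
[[-52, 4, -11, 0, 0, np.float64(-0.12), -1], [-104, 12, -22, 0, 0, np.float64(-0.25), -1], [-154, 24, -33, 0, 0, np.float64(-0.37), -1], [-204, 39, -44, 0, 0, np.float64(-0.49), -1], [-252, 59, -56, 0, 0, np.float64(-0.62), -1], [-298, 82, -56, 0, 0, np.float64(-0.74), -1], [-342, 108, -56, 0, 0, np.float64(-0.87), -1], [-384, 138, -56, 0, 0, np.float64(-0.99), -1], [-424, 171, -56, 0, 0, np.float64(-1.11), -1], [-460, 207, -56, 0, 0, np.float64(-1.24), -1], [-494, 245, -56, 0, 0, np.float64(-1.36), -1], [-524, 286, -56, 0, 0, np.float64(-1.48), -1]]
[[-45, -23, 0, 0, 0, np.float64(-0.12), -1], [-92, -43, 0, 0, 0, np.float64(-0.25), -1], [-139, -59, 0, 0, 0, np.float64(-0.37), -1], [-188, -71, 0, 0, 0, np.float64(-0.49), -1], [-238, -79, 0, 0, 0, np.float64(-0.62), -1], [-288, -84, 0, 0, 0, np.float64(-0.74), -1], [-337, -84, 0, 0, 0, np.float64(-0.87), -1], [-387, -81, 0, 0, 0, np.float64(-0.99), -1], [-436, -74, 0, 0, 0, np.float64(-1.11), -1], [-484, -63, 0, 0, 0, np.float64(-1.24), -1], [-532, -48, 0, 0, 0, np.float64(-1.36), -1], [-577, -30, 0, 0, 0, np.float64(-1.48), -1]]
```

Request:
move_arm([
  [-52,4,-11,0,0,-0.12,-1],
  [-104,12,-22,0,0,-0.25,-1],
  [-154,24,-33,0,0,-0.37,-1],
  [-204,39,-44,0,0,-0.49,-1],
  [-252,59,-56,0,0,-0.62,-1],
  [-298,82,-56,0,0,-0.74,-1],
  [-342,108,-56,0,0,-0.87,-1],
  [-384,138,-56,0,0,-0.99,-1],
  [-424,171,-56,0,0,-1.11,-1],
  [-460,207,-56,0,0,-1.24,-1],
  [-494,245,-56,0,0,-1.36,-1],
  [-524,286,-56,0,0,-1.48,-1],
])

```text
clock: 3.3
tool_pos: [0.6058, -0.2428, 0.3012]
eef_rot: [0.764, -0.645, -0.0, 0.0]
ft_force: [0.5, 0.2, 0.4]
grip_width: 0.003
grasp_force: 0.0
```

Request:
move_arm([
  [-45,-23,0,0,0,-0.12,-1],
  [-92,-43,0,0,0,-0.25,-1],
  [-139,-59,0,0,0,-0.37,-1],
  [-188,-71,0,0,0,-0.49,-1],
  [-238,-79,0,0,0,-0.62,-1],
  [-288,-84,0,0,0,-0.74,-1],
  [-337,-84,0,0,0,-0.87,-1],
  [-387,-81,0,0,0,-0.99,-1],
  [-436,-74,0,0,0,-1.11,-1],
  [-484,-63,0,0,0,-1.24,-1],
  [-532,-48,0,0,0,-1.36,-1],
  [-577,-30,0,0,0,-1.48,-1],
  [-577,-30,0,0,0,-1.48,-1],
  [-577,-30,0,0,0,-1.48,-1],
])

```text
clock: 5.05
tool_pos: [0.5404, 0.3299, 0.3014]
eef_rot: [0.999, 0.037, 0.0, 0.0]
ft_force: [0.1, -1.2, 0.2]
grip_width: 0.003
grasp_force: 0.0
```

Run:
```python
from h import *
np.set_printoptions(precision=4,suppress=True)
s=manip.get_state();print(s["clock"],s["tool_pos"],s["joint_pos"],s["ft_force"])
i=manip.camera_info("wrist");print(i["pose"])
cv2.imwrite("pics/w1.png",manip.grab_frame("wrist"))
for n,z in dict(bush_wide_top=.0595,bush_medium=.0595,bush_narrow=.0595,stick=.012,end_stop=.027,handle_press=.135,handle_pivot=.054,clamp_foot=.15).items():
    for q in manip.landmark_of("wrist",n)[:2]: print(n,round(q["conf"],2),np.round(q["point"],1),ray("wrist",q["point"],z))
```

```text
5.05 [0.5404 0.3299 0.3014] [ 0.856   0.2613  0.0009  0.0001 -1.3105  0.7881] [ 0.1189 -1.2331  0.1915]
[[ 0.0719 -0.9539 -0.2915  0.6198]
 [-0.9974 -0.0686 -0.0216  0.3353]
 [ 0.0007  0.2923 -0.9563  0.4407]
 [ 0.      0.      0.      1.    ]]
bush_wide_top 0.77 [185.5 199.3] [0.5283 0.4298 0.0595]
bush_wide_top 0.52 [242.3 247.8] [0.4615 0.3713 0.0595]
bush_medium 0.47 [184.4 254.2] [0.5342 0.3663 0.0595]
bush_narrow 0.65 [183.5 231.8] [0.5335 0.3922 0.0595]
stick 0.8 [175.2 287.2] [0.5385 0.3284 0.012 ]
stick 0.66 [259.4 291.3] [0.4205 0.3143 0.012 ]
end_stop 0.89 [177.6 191.2] [0.5299 0.4479 0.027 ]
handle_press 0.56 [326.4 287.4] [0.3999 0.3186 0.135 ]
handle_pivot 0.7 [256.4 291.2] [0.444 0.317 0.054]
clamp_foot 0.43 [268.4 289.1] [0.4751 0.3225 0.15  ]
```

View pics/w1.png

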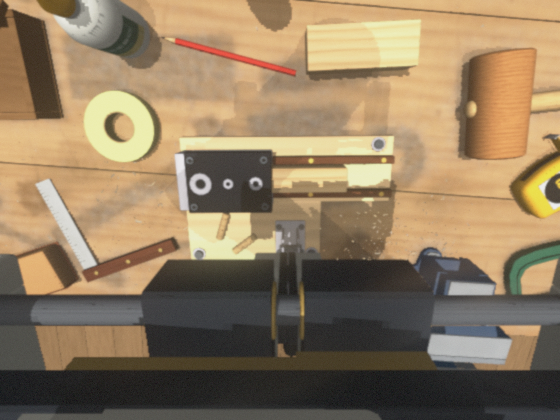

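The wrist view shows the widest bush at (row 184, col 201), narrow (184,228), medium (184,256), the stick's free end at col ≈347, row ≈178, and the vise clear to the lower right. I refine the fit with these.

Run:
```python
from h import *
from scipy.optimize import least_squares
np.set_printoptions(precision=4,suppress=True)
F=[((50,135,12),(181,137)),((50,-135,12),(394,137)),((36.5,118,55),(188,151)),((36.5,18,55),(272,150)),((-36.5,118,55),(187,212)),((-36.5,18,55),(272,212)),((0,100,59.5),(200.5,184)),((0,68,59.5),(228.3,184)),((0,36,59.5),(256,184))]
P=np.array([f[0] for f in F])/1000;U=np.array([f[1] for f in F])
def W(q,P): c,s=np.cos(q[2]),np.sin(q[2]);P=np.atleast_2d(P);return np.c_[q[0]+c*P[:,0]-s*P[:,1],q[1]+s*P[:,0]+c*P[:,1],P[:,2]]
f=lambda q:np.ravel([px("wrist",X)-u for X,u in zip(W(q,P),U)])
r=least_squares(f,[.53,.33,0],loss="soft_l1");q=r.x;print(q,r.fun.reshape(-1,2).round(1).tolist())
def J(X): c,s=np.cos(q[2]),np.sin(q[2]);d=X[:2]-q[:2];return np.array([c*d[0]+s*d[1],-s*d[0]+c*d[1],X[2]])*1000
for u in((178,347),(164,347),(192,347)): print("stick end",J(ray("wrist",u,.042)))
for n,z in dict(handle_press=.135,handle_pivot=.054,clamp_foot=.15,end_stop=.027).items():
    for k in manip.landmark_of("wrist",n)[:1]: print(n,J(ray("wrist",k["point"],z)))
print("vise corner @.1",J(ray("wrist",(260,425),.1)),J(ray("wrist",(250,430),.05)))
im=cv2.imread("pics/w1.png");cv2.imwrite("pics/w2.png",cv2.resize(im[130:330,180:410],None,fx=3,fy=3,interpolation=cv2.INTER_CUBIC))
```

```text
[0.5372 0.3287 0.0662] [[-1.8, -1.1], [1.6, -0.0], [-4.4, 0.1], [-0.4, 1.5], [1.8, 0.5], [0.1, 0.8], [0.2, -0.5], [0.1, -0.4], [0.1, -0.3]]
stick end [  3.7381 -71.8537  42.    ]
stick end [ 20.6167 -70.8977  42.    ]
stick end [-13.5625 -72.8335  42.    ]
handle_press [-137.8566   -0.6873  135.    ]
handle_pivot [-93.9947  -5.2028  54.    ]
clamp_foot [-62.5589  -1.7574 150.    ]
end_stop [  0.0856 120.1908  27.    ]
vise corner @.1 [ -76.5886 -152.69    100.    ] [ -86.2111 -179.8089   50.    ]
```

View pics/w2.png

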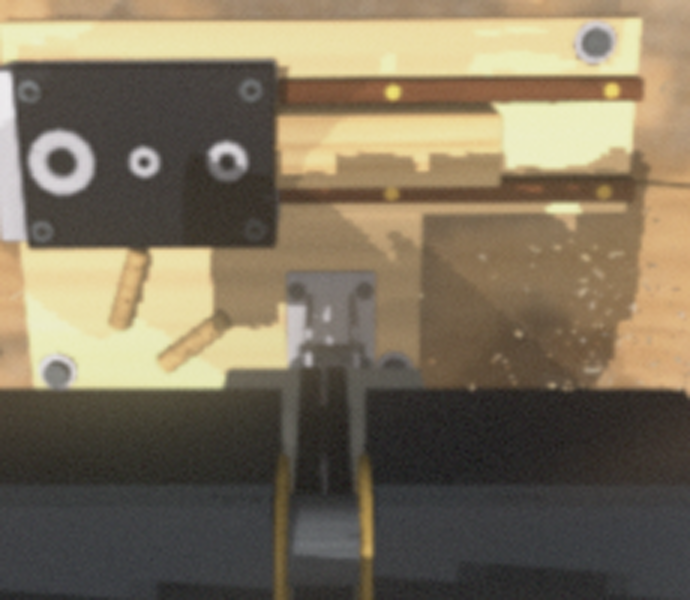

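Request:
move_arm([
  [-1,40,0,0,0,0,-1],
  [-2,80,30,0,0,0,-1],
  [-2,118,70,0,0,0,-1],
  [-2,118,120,0,0,0,-1],
  [-2,118,165,0,0,0,-1],
  [-2,118,205,0,0,0,-1],
  [-2,118,230,0,0,0,-1],
  [-2,118,245,0,0,0,-1],
  [-2,118,254,0,0,0,-1],
  [-2,118,254,0,0,0,-1],
  [-2,118,254,0,0,0,-1],
])

```text
clock: 7.08
tool_pos: [0.5477, 0.2124, 0.0483]
eef_rot: [0.999, 0.037, 0.001, -0.0]
ft_force: [0.5, -0.8, 0.1]
grip_width: 0.006
grasp_force: 0.0
```

Run:
```python
from h import *
i=manip.grab_frame("side");j=manip.grab_frame("wrist")
a=cv2.resize(i[170:320,190:390],(400,300),interpolation=cv2.INTER_CUBIC)
cv2.imwrite("pics/p1.png",cv2.resize(i[170:320,190:390],None,fx=4,fy=4,interpolation=cv2.INTER_CUBIC))
```

```text
(no output)
```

View pics/p1.png

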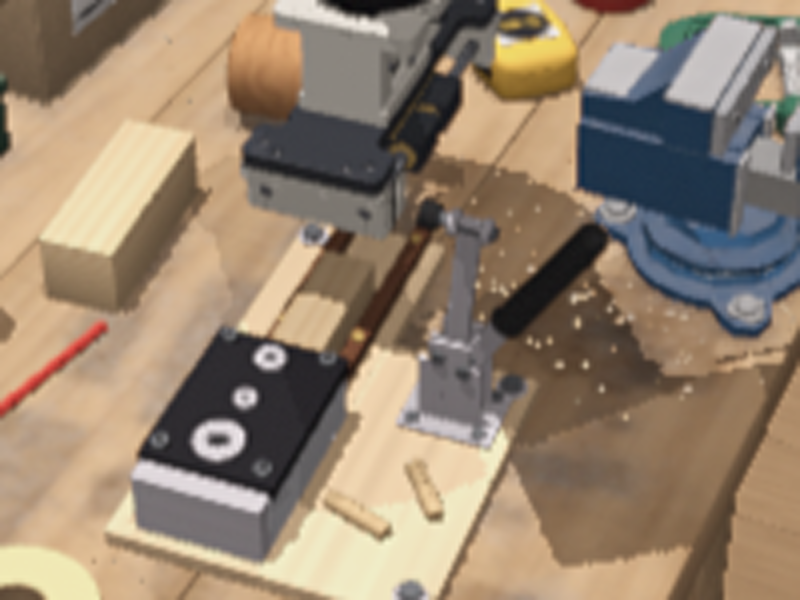

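The gripper sits behind the stick's free end, clear of the clamp foot (crop 430,215) and of the vise. Now I push along −tool y.

Request:
move_arm([
  [0,-8,2,0,0,0,-1],
  [0,-16,2,0,0,0,-1],
  [0,-24,2,0,0,0,-1],
  [0,-32,2,0,0,0,-1],
  [0,-40,2,0,0,0,-1],
  [0,-48,2,0,0,0,-1],
  [0,-55,2,0,0,0,-1],
  [0,-61,2,0,0,0,-1],
  [0,-65,2,0,0,0,-1],
  [0,-65,2,0,0,0,-1],
])

```text
clock: 8.43
tool_pos: [0.5424, 0.2772, 0.0453]
eef_rot: [0.999, 0.037, 0.0, -0.0]
ft_force: [-0.0, 0.2, -0.2]
grip_width: 0.009
grasp_force: 0.0
```

Request:
move_arm([
  [0,-2,0,0,0,0,-1],
  [0,-4,0,0,0,0,-1],
  [0,-6,0,0,0,0,-1],
  [0,-8,0,0,0,0,-1],
  [0,-8,0,0,0,0,-1],
])

```text
clock: 9.05
tool_pos: [0.5418, 0.285, 0.0454]
eef_rot: [0.999, 0.037, 0.0, -0.0]
ft_force: [-0.7, -0.3, -0.3]
grip_width: 0.005
grasp_force: 0.0
```

Request:
move_arm([
  [0,-2,0,0,0,0,-1],
  [0,-4,0,0,0,0,-1],
  [0,-5,0,0,0,0,-1],
  [0,-6,0,0,0,0,-1],
  [0,-6,0,0,0,0,-1],
])

```text
clock: 9.68
tool_pos: [0.5414, 0.2909, 0.0454]
eef_rot: [0.999, 0.037, 0.0, -0.0]
ft_force: [-0.0, 0.4, 0.3]
grip_width: 0.009
grasp_force: 0.0
```

Run:
```python
from h import *
s=manip.get_state();print(s["tool_pos"],s["ft_force"])
j=manip.grab_frame("wrist");i=manip.grab_frame("side")
a=cv2.resize(j[100:300,150:420],(540,400));b=cv2.resize(i[190:300,200:350],(540,396))
cv2.imwrite("pics/p2.png",cv2.resize(np.vstack([a,b]),None,fx=.75,fy=.75))
```

```text
[0.54137041 0.29090172 0.0453593 ] [-0.02147363  0.40045774  0.29837489]
```

View pics/p2.png

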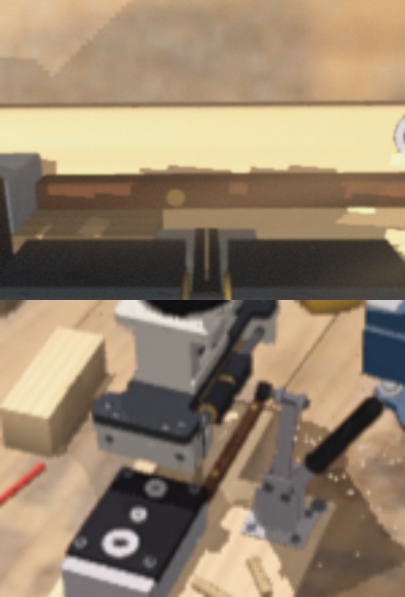

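The stick's end is right at the finger's leading face, and there is no stop force yet. I continue in small steps.

Request:
move_arm([
  [0,-1,0,0,0,0,-1],
  [0,-2,0,0,0,0,-1],
  [0,-3,0,0,0,0,-1],
  [0,-4,0,0,0,0,-1],
  [0,-4,0,0,0,0,-1],
])

```text
clock: 10.4
tool_pos: [0.541, 0.2932, 0.0454]
eef_rot: [0.999, 0.036, -0.0, 0.001]
ft_force: [1.6, -6.7, 3.0]
grip_width: 0.01
grasp_force: 3.6
```

Request:
move_arm([
  [0,-1,0,0,0,0,-1],
  [0,-2,0,0,0,0,-1],
  [0,-3,0,0,0,0,-1],
  [0,-4,0,0,0,0,-1],
  [0,-4,0,0,0,0,-1],
])

```text
clock: 11.02
tool_pos: [0.5407, 0.2934, 0.0454]
eef_rot: [0.999, 0.036, -0.001, 0.004]
ft_force: [7.2, -21.6, 7.4]
grip_width: 0.003
grasp_force: 10.9
```

The stop is felt: about 21 N with no further motion. I back off and rise clear.

Request:
move_arm([
  [0,8,0,0,0,0,-1],
  [0,20,0,0,0,0,-1],
  [0,35,0,0,0,0,-1],
  [0,35,-40,0,0,0,-1],
  [0,35,-90,0,0,0,-1],
  [0,35,-140,0,0,0,-1],
  [0,35,-180,0,0,0,-1],
  [0,35,-190,0,0,0,-1],
  [0,35,-190,0,0,0,-1],
  [0,35,-190,0,0,0,-1],
])

```text
clock: 12.28
tool_pos: [0.5426, 0.2633, 0.2337]
eef_rot: [0.999, 0.036, -0.001, 0.001]
ft_force: [-0.1, 0.5, -0.4]
grip_width: 0.009
grasp_force: 0.0
```

```bash
cat > plan.py <<'E'
from h import *
s=manip.get_state();p0=s["tool_pos"];M=R.from_quat(s["eef_rot"]).as_matrix();y0=np.arctan2(M[1,0],M[0,0])
print(p0,y0)
q=(.5365,.3305,.07)
def tcp(c,y=-4):
    x=c[0]+9.5;c0,s0=np.cos(q[2]),np.sin(q[2])
    return np.array([q[0]+(c0*x-s0*y)/1000,q[1]+(s0*x+c0*y)/1000,(c[1]+19)/1000])
def cor(a,rho=100,off=8.5):
    return np.array([-91-rho*np.cos(a)+off*np.sin(a),54+rho*np.sin(a)+off*np.cos(a)])
E
python3 - <<'E'
from plan import *
A=cor(1.01)
print("approach",rel(p0,y0,tcp((A[0]+5,200)),.07),rel(p0,y0,tcp((A[0]+5,A[1]+5)),.07),rel(p0,y0,tcp(A),.07))
B=tcp((A[0]+5,A[1]+5))
for a in np.linspace(1.01,-.0,20): print(rel(B,.07,tcp(cor(a,off=6.5)),.07)[:3])
manip.grab_frame("side")
p=manip.search_frame("side","stick");print([ (k["conf"],k["point"]) for k in p[:2]])
i=manip.grab_frame("wrist");cv2.imwrite("pics/p3.png",i)
E
```

```text
[0.54263683 0.26331133 0.23370586] 0.07299113281239068
approach [-124, -64, 15, 0, 0, np.float64(0.0), -1] [-124, -64, 67, 0, 0, np.float64(0.0), -1] [-129, -64, 72, 0, 0, np.float64(0.0), -1]
[-7, 0, 6]
[-11, 0, 9]
[-16, 0, 12]
[-20, 0, 15]
[-24, 0, 18]
[-28, 0, 22]
[-32, 0, 25]
[-35, 0, 29]
[-39, 0, 34]
[-42, 0, 38]
[-45, 0, 42]
[-47, 0, 47]
[-50, 0, 52]
[-52, 0, 57]
[-54, 0, 62]
[-55, 0, 67]
[-57, 0, 72]
[-58, 0, 77]
[-59, 0, 82]
[-59, 0, 88]
[(0.63, [389.5, 263.1]), (0.48, [253.9, 269.0])]
```

View pics/p3.png

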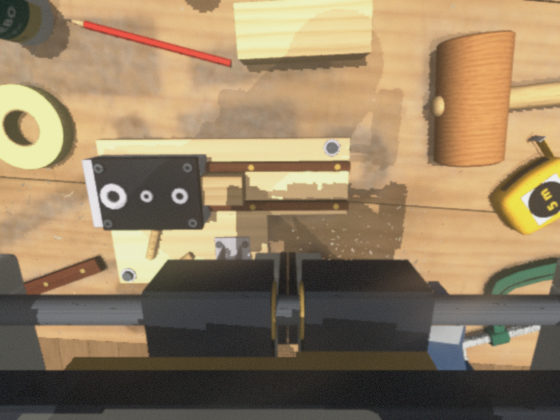

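The stick is home: its end is at col ≈243, about 40 mm out of the plate edge at col 205, and the bystanders are untouched. Now I approach the handle.

Request:
move_arm([
  [-40,-20,0,0,0,0,-1],
  [-85,-42,0,0,0,0,-1],
  [-124,-64,0,0,0,0,-1],
  [-124,-64,15,0,0,0,-1],
  [-124,-64,35,0,0,0,-1],
  [-124,-64,52,0,0,0,-1],
  [-124,-64,62,0,0,0,-1],
  [-124,-64,62,0,0,0,-1],
  [-124,-64,62,0,0,0,-1],
])

```text
clock: 13.55
tool_pos: [0.4154, 0.3187, 0.1737]
eef_rot: [0.999, 0.037, 0.0, -0.0]
ft_force: [-0.1, -0.2, -0.1]
grip_width: 0.006
grasp_force: 0.0
```

Run:
```python
from h import *
print(manip.get_state()["tool_pos"])
i=manip.grab_frame("side");k=manip.grab_frame("scene")
a=cv2.resize(i[160:290,220:380],(640,520),interpolation=cv2.INTER_CUBIC)
cv2.imwrite("pics/p4.png",a)
```

```text
[0.4154217  0.31872955 0.17374217]
```

View pics/p4.png

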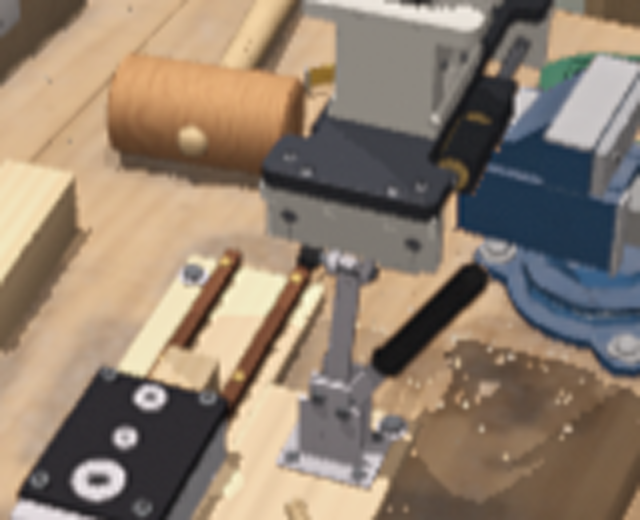

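Run:
```python
from plan import *
def crop(X): u=px("side",X);return ((u-[220,160])*4).round(0)
def w(c,y=-4): t=tcp((c[0]-9.5,c[1]-19),y);return t
a=1.01
for nm,rho in(("grip root",38),("grip end",120)): print(nm,crop(w(cor(a,rho,0))))
print("press pt",crop(w(cor(a,90))),"tip",crop(p0-[0,0,.019]),"pivot",crop(w((-91,54))),"foot",crop(w((-65,150))))
for z in (.15,.16): print("nut(375,268)",[ (ray("side",(160+r/4,220+c/4),z)-[.5365,.3305,0]).round(3).tolist() for r,c in((268,370),(258,305),(258,340))])
```

```text
[0.41531928 0.31885925 0.17396785] 0.07309185454347951
grip root [382. 356.]
grip end [473. 268.]
press pt [425. 291.] tip [406. 254.] pivot [343. 394.] foot [296. 235.]
nut(375,268) [[-0.107, -0.0, 0.15], [-0.076, 0.006, 0.15], [-0.091, -0.001, 0.15]]
nut(375,268) [[-0.112, 0.011, 0.16], [-0.081, 0.017, 0.16], [-0.096, 0.01, 0.16]]
```

The handle's projection fits the picture to within 2–3 mm: grip end seen at (475,275), predicted (473,268). The clamp bar's nut sits close to the +x side, so I go −x first and then follow the handle's arc down.

Request:
move_arm([
  [-7,0,0,0,0,0,-1],
  [-9,0,8,0,0,0,-1],
  [-12,0,14,0,0,0,-1],
  [-16,0,18,0,0,0,-1],
  [-20,0,21,0,0,0,-1],
  [-24,0,24,0,0,0,-1],
  [-28,0,28,0,0,0,-1],
  [-32,0,31,0,0,0,-1],
  [-35,0,35,0,0,0,-1],
  [-39,0,40,0,0,0,-1],
  [-42,0,44,0,0,0,-1],
  [-42,0,44,0,0,0,-1],
])

```text
clock: 15.15
tool_pos: [0.3729, 0.3161, 0.1294]
eef_rot: [0.999, 0.037, 0.0, -0.0]
ft_force: [-0.4, 1.3, 4.6]
grip_width: 0.005
grasp_force: 1.8
```

Run:
```python
from plan import *
print(s["ft_force"])
i=manip.grab_frame("side")
cv2.imwrite("pics/p5.png",cv2.resize(i[160:290,220:380],(640,520),interpolation=cv2.INTER_CUBIC))
```

```text
[0.37293625 0.31606269 0.12935348] 0.07367141947412108
[-0.40741317  1.29529079  4.64116368]
```

View pics/p5.png

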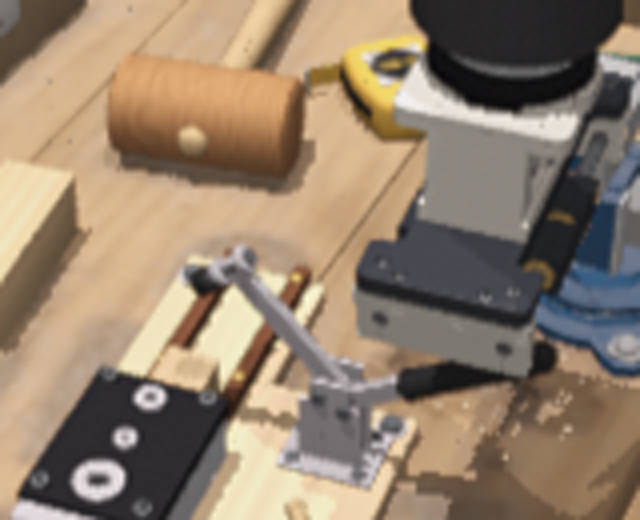

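The handle is going down and the bar swings over the stick as intended. I continue along the arc to the end.

Request:
move_arm([
  [-3,0,4,0,0,0,-1],
  [-5,0,9,0,0,0,-1],
  [-8,0,14,0,0,0,-1],
  [-10,0,19,0,0,0,-1],
  [-12,0,24,0,0,0,-1],
  [-13,0,29,0,0,0,-1],
  [-15,0,34,0,0,0,-1],
  [-16,0,38,0,0,0,-1],
  [-16,0,42,0,0,0,-1],
  [-16,0,42,0,0,0,-1],
])

```text
clock: 16.45
tool_pos: [0.3566, 0.3145, 0.0872]
eef_rot: [0.999, 0.036, -0.0, -0.0]
ft_force: [-2.4, 0.6, 4.9]
grip_width: 0.002
grasp_force: 2.2
```

Request:
move_arm([
  [0,0,2,0,0,0,-1],
  [0,0,4,0,0,0,-1],
  [0,0,6,0,0,0,-1],
  [0,0,6,0,0,0,-1],
])

```text
clock: 16.95
tool_pos: [0.3567, 0.3149, 0.085]
eef_rot: [0.999, 0.037, 0.0, -0.001]
ft_force: [-19.4, -6.2, 54.0]
grip_width: 0.005
grasp_force: 26.2
```

The handle is hard down, with a 54 N reaction at the tip. I lift off and check.

Request:
move_arm([
  [0,0,-6,0,0,0,-1],
  [0,0,-30,0,0,0,-1],
  [0,0,-70,0,0,0,-1],
  [0,0,-110,0,0,0,-1],
  [45,-25,-130,0,0,0,-1],
  [90,-50,-130,0,0,0,-1],
  [135,-76,-130,0,0,0,-1],
  [180,-102,-130,0,0,0,-1],
  [180,-102,-130,0,0,0,-1],
  [180,-102,-130,0,0,0,-1],
])

```text
clock: 18.2
tool_pos: [0.5284, 0.4285, 0.2096]
eef_rot: [0.999, 0.036, -0.001, 0.001]
ft_force: [0.1, 0.3, 0.4]
grip_width: 0.005
grasp_force: 0.0
```

Run:
```python
from plan import *
i=manip.grab_frame("side");j=manip.grab_frame("wrist")
a=i[190:340,200:400]
cv2.imwrite("pics/p6.png",np.vstack([cv2.resize(i[190:310,220:380],(400,300),interpolation=cv2.INTER_CUBIC),cv2.resize(j,(400,300))]))
for c in ("wrist","side"):
  for n,z in dict(bush_wide_top=.0595,end_stop=.027,bush_narrow=.0595,bush_medium=.0595).items():
    for k in manip.landmark_of(c,n)[:1]: print(c,n,k["conf"],k["point"],ray(c,k["point"],z))
```

```text
[0.52843564 0.42851225 0.20964494] 0.07260568334226483
wrist bush_wide_top 0.82 [201.6, 284.4] [0.5279178  0.43091778 0.0595    ]
wrist end_stop 0.74 [191.5, 266.9] [0.5281915  0.44877179 0.027     ]
wrist bush_narrow 0.46 [197.9, 322.6] [0.53400198 0.39733483 0.0595    ]
wrist bush_medium 0.81 [197.7, 356.8] [0.53652055 0.36686607 0.0595    ]
side bush_wide_top 0.59 [276.9, 242.7] [0.53377898 0.42732673 0.0595    ]
side end_stop 0.65 [298.2, 241.6] [0.52462205 0.45172373 0.027     ]
side bush_narrow 0.51 [273.1, 249.9] [0.52611876 0.41185579 0.0595    ]
side bush_medium 0.57 [261.3, 257.9] [0.52788837 0.37459404 0.0595    ]
```

View pics/p6.png

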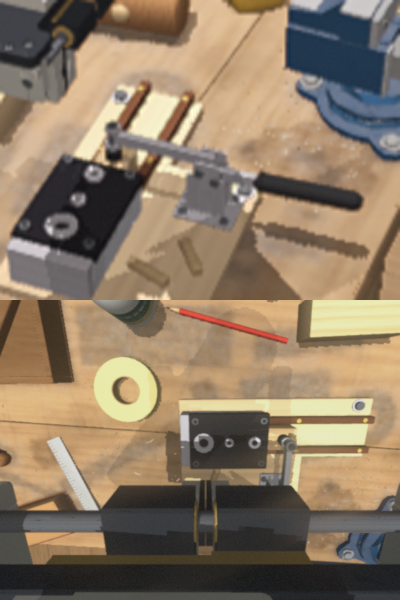

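The clamp is locked: the handle is level, the foot is on the stick, and the dowels have not moved. I go down over the wide bush, then hold.

Request:
move_arm([
  [0,-2,30,0,0,0,-1],
  [0,-2,60,0,0,0,-1],
  [0,-2,85,0,0,0,-1],
  [0,-2,102,0,0,0,-1],
  [0,-2,112,0,0,0,-1],
  [0,-2,116,0,0,0,-1],
  [0,-2,116,0,0,0,-1],
  [0,-2,116,0,0,0,-1],
  [0,-2,116,0,0,0,-1],
])

```text
clock: 19.82
tool_pos: [0.5293, 0.4315, 0.096]
eef_rot: [0.999, 0.037, 0.0, -0.0]
ft_force: [-0.1, 0.0, 0.4]
grip_width: 0.006
grasp_force: 0.0
```

Request:
move_arm([
  [0,0,0,0,0,0,-1],
  [0,0,0,0,0,0,-1],
  [0,0,0,0,0,0,-1],
  [0,0,0,0,0,0,-1],
  [0,0,0,0,0,0,-1],
  [0,0,0,0,0,0,-1],
  [0,0,0,0,0,0,-1],
  [0,0,0,0,0,0,-1],
  [0,0,0,0,0,0,-1],
  [0,0,0,0,0,0,-1],
  [0,0,0,0,0,0,-1],
  [0,0,0,0,0,0,-1],
  [0,0,0,0,0,0,-1],
  [0,0,0,0,0,0,-1],
  [0,0,0,0,0,0,-1],
  [0,0,0,0,0,0,-1],
  [0,0,0,0,0,0,-1],
  [0,0,0,0,0,0,-1],
  [0,0,0,0,0,0,-1],
  [0,0,0,0,0,0,-1],
])

```text
clock: 22.32
tool_pos: [0.529, 0.4313, 0.0954]
eef_rot: [0.999, 0.037, -0.0, 0.0]
ft_force: [0.8, -0.9, -0.0]
grip_width: 0.005
grasp_force: 0.0
```

```bash
python3 -c "
from cell import manip
print(manip.finish_job())"
```

```text
the job is handed in; nothing more can be done
None
```

The job is handed in: the stick is pushed home against the end stop, the clamp is locked down, and the closed fingertips are pointing straight down about 17 mm above the widest drill bush, after a 2.5 s hold (22.3 s in all).

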